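Clamp-pad tube carriage to the reader stop

TASK

Press down the pad in the middle of the tube carriage to free its clamp and, keeping it pressed, push the carriage along its rail until it rests against the stop block with the white line in front of the reader head; then let go of the pad so that the clamp holds the carriage there. Use the fingertips only (there is nothing to grasp or lift); do not force the carriage along while the pad is up, do not shift the stop, and leave the rack, the jar and the marker where they are.

Things in the scene. Friction and masses are not known exactly. Their poses are not given: they have to be found in the camera images.
- feeder: The fixed feeder: grey base plate 170 x 460 mm, 12 mm thick, with an aluminium rail along its middle. Origin on the table under the rail, at mid-length; the rail runs along its y axis (level), the marked stop and white reader head lie towards +y, a plain end block (no white line) at the -y end. The tubes on the carriage lie on the +x side of the rail. z up. Does not move.
- pad_top (a point): Centre of the top of the black ribbed clamp pad, 54 x 54 mm, in the middle of the carriage, 54 mm above the table when up. It lies in a pocket 60 mm long along the rail, between two aluminium shoulders 90 mm wide whose tops are 10 mm above the raised pad; towards feeder +x and -x the pocket is open above 46 mm. Three tube caps 17 mm wide stand on the carriage 66 mm from the pad's centre towards feeder +x, their tops 24 mm above the raised pad. Axes as the feeder's.
- pad (a joint): How far the clamp pad is pressed down, m: 0 up (clamp holds), 0.006 bottomed. It springs back up by itself. Pressing takes about 7 N at 0.0015, 9 N at 0.005 and 10 N at the bottom. The clamp lets go from about 0.002 on: press it 0.004 or more. Freed, the carriage slides with 1 to 3 N; clamped, its friction hold is about 15 to 25 N.
- carriage (a joint): Position of the carriage along the rail, m, growing towards feeder +y (the marked stop). The carriage is 110 mm long (55 mm either side of the pad's centre); it moves only along the rail and cannot be lifted off.
- carriage_edge (a point): Middle of the carriage's leading (+y) end face, 64 mm above the table, 55 mm from the pad's centre; this face meets the stop. Axes as the feeder's.
- stop_face (a point): Middle of the face of the marked stop block that looks at the carriage, 64 mm above the table; the block is dark steel, 70 mm wide, 22 mm long, top at 66 mm, with a white line across its top along the rail. Directly behind it stands the white reader head, 74 x 58 mm, top at 94 mm. Axes as the feeder's. The carriage is home when its leading face touches this face.
- stop (a joint): Position of the stop and reader head along the rail, m (set before the start, tightly clamped: must not be moved).
- rack: Loose orange rack with capped tubes, 90 x 130 mm, 85 mm high over the tubes, beyond the feeder's +x side. Origin under its centre. Leave alone.
- jar: Loose white jar, 48 mm across, 75 mm high, on the feeder's +x side. Origin under its centre. Leave alone.
- marker: Loose white marker pen with a grey cap, 12 x 110 x 12 mm, lying on the table on the feeder's -x side (robot's side). Origin under its centre. Leave alone.

How it is judged:
By the outcome, as a careful person would: the job done as asked, in the order asked, and still so for the second after the job is handed in, with the robot touching nothing.
It also fails if it takes over 35 s, if anything falls off the work surface, if the arm or the gripper's body presses on something with over 40 N, if the wrist force passes 120 N, or if a joint passes its speed limit or range.

ROBOT

A 6-joint arm with a two-finger parallel gripper is mounted at the origin on the work surface. World frame = base frame: x ahead of the robot, y to its left, z up, the work surface at z = 0. Lengths are in mm, angles in rad, forces in N, time in s.
With the tool pointing down it reaches from about 350 to 775 mm from the base axis. Payload 5.5 kg.
Tool frame: the origin (TCP) lies midway between the tips of the shut fingers; the grasp point (between the pads) lies 19 mm behind it; z points along the fingers, y is the line along which they close (so a half turn about z gives the same grasp; the last joint's range is limited). The gripper opens to 85 mm and grips with 20 to 120 N. Pads are 22 mm wide; open, the fingers measure 114 mm over their backs; the gripper's body (76 mm by 85 mm) begins 54 mm behind the grasp point. The pads swing forward as they close: fully open they stand 13 mm farther back than shut.
Start: joints at [-1.466, 0.313, 0.046, 1.304, 0, 1.431], TCP at [139.351, -557.903, 210.023] pointing down, gripper open.
Joint ranges: [-2.76, 2.76], [-0.86, 1.69], [-1.03, 1.26], [-2.2, 2.34], [-1.47, 1.5], [-3.14, 3.14]. Speed limits (rad/s): [2.57, 2.57, 3.14, 3.14, 3.14, 3.14].

INTERFACE

Orientations are given as a 3x3 rotation matrix whose columns are the frame's x, y, z axes.
In Python, from bench import arm gives the robot as it stands.
- The arm moves only by the tool send_rows, never from a script. Its argument "commands" is a list of rows, each an object of numbers: "gripper": the finger opening in cm, from 0 to 8.54; "dx", "dy", "dz": the shift along the world's x, y, z in cm; "spin": the turn about the world's z in rad. A call has 1 to 8 rows; each row shifts and turns the commanded pose from where the row before left it; what a row does not reach is not made up. A row lasts 1/10 s, in which the tool goes at most 50 mm and 8.59 degrees, less where a joint would pass 70% of its speed; a pose out of reach is approached as far as the arm can. A call with a gripper value outside its range is refused whole. The fingers move at their own pace and stop on an object; the grip force is fixed at half the most. Time passes only in rows, so rows that do not move let the fingers close. It gives the time, the measured TCP pose, the force, the opening and the grip force at its end, in the units of the state.
- arm.sense(): the state, without advancing time (a new reading comes with each control period).
- arm.read_camera(name): name is "scene" or "side" or "wrist"; returns the picture (384x512x3 uint8, red, green, blue); there is no depth.
- arm.camera_model(name): a dict with "fx", "fy", "cx", "cy" (pixels), "distortion" ([k1, k2, p1, p2, k3] as OpenCV has them; the pictures are not rectified), "eye" and "orientation" of the camera in the world. Camera axes: x right, y down, z forward; pixel columns grow to the right and rows downward; lengths in mm; the calibration is good to about 2 mm. A picture is of the moment at which its call begins: read the wrist's pose just before it. camera_model takes no time and is no camera call; for the wrist camera it gives the pose at the moment of the call.
- arm.job_done(): hands the job in; it is judged then, once.
The state is a dict: "time": time; "joint_positions": joint angles; "qd": joint speeds; "joint_torque": joint torques, N m; "ee_pos": TCP position; "tcp_rot": TCP orientation; "contact_force": force on the tool from outside, world axes, zero at the start; "torque": the same for the moment, N m; "grip_width": finger opening in mm; "gripper_force": force on a finger pad.
Only numpy, scipy, OpenCV 4.12 (cv2) and the standard library are available. Lean on these libraries where they do the work, as an engineer would, in place of code of your own. Each camera call takes 0.05 s, during which the arm holds its last target. There are 200 camera calls.

## Working session

There is one attempt and no reset: what is moved stays moved. The work goes in short steps, Python scripts to look and compute and a tool call to move; the robot and the scene stay as the last step left them, time stands still between calls to the robot, and variables do not carry over. Pictures are saved under pics/ and viewed, at most 10 in all, crops included, and the job is handed in when it is done.

Besides the shell and the picture viewer there is one more tool, called after "Call:" by a JSON object that holds its "method" and its "body", one argument or row to a line. send_rows: Moves the arm, as the interface text tells. Its arguments: {"type":"object","properties":{"commands":{"type":"array","items":{"type":"object","properties":{"gripper":{"type":"number"},"dx":{"type":"number"},"dy":{"type":"number"},"dz":{"type":"number"},"spin":{"type":"number"}}}}},"required":["commands"]}

```bash
mkdir -p pics; python3 - <<'E'
from bench import arm
import cv2,numpy as np
ims=[]
for n in("scene","side"):
    im=arm.read_camera(n);cv2.imwrite(f"pics/{n}0.png",im[:,:,::-1]);m=arm.camera_model(n);print(n,m)
print(arm.sense()['time'])
E
```

```text
scene {'fx': 380.6381584092422, 'fy': 380.6381584092422, 'cx': 259.544588115829, 'cy': 191.37072642329872, 'distortion': array([-0.1251597,  0.       ,  0.       ,  0.       ,  0.       ]), 'eye': array([1102.18872425,  -14.26956669,  597.08182716]), 'orientation': array([[ 6.09677046e-02,  7.19601761e-01, -6.91705317e-01],
       [ 9.98139734e-01, -4.38853591e-02,  4.23219340e-02],
       [ 9.92020241e-05, -6.92998832e-01, -7.20938700e-01]])}
side {'fx': 411.99569888160704, 'fy': 411.99569888160704, 'cx': 253.9625824797271, 'cy': 197.3579986459281, 'distortion': array([0.01833896, 0.        , 0.        , 0.        , 0.        ]), 'eye': array([256.64426852, 431.21995977, 556.73288034]), 'orientation': array([[-0.75270295, -0.44144609,  0.48842975],
       [-0.65822951,  0.51939171, -0.54494602],
       [-0.01312207, -0.73168135, -0.68152051]])}
0.1
```

View pics/scene0.png

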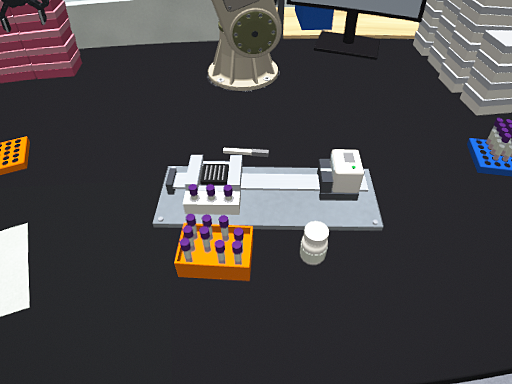

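View pics/side0.png

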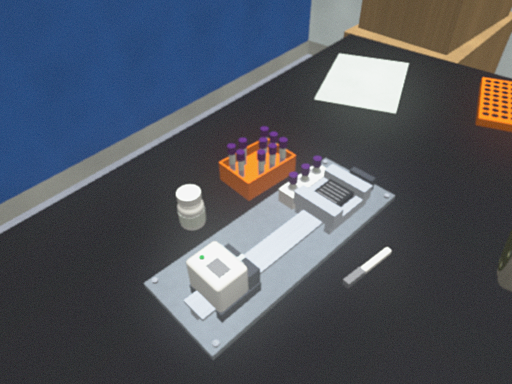

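The scene view shows the pad near (215,174), with the stop and reader near (326,177). In the side view the pad is near (335,191) and the stop near (245,265). I'll enlarge both to get exact pixels.

```bash
python3 - <<'E'
import cv2,numpy as np
a=cv2.imread("pics/scene0.png")[140:240,150:390]
b=cv2.imread("pics/side0.png")[150:350,140:400]
def big(c,ox,oy,f,n):
    c=cv2.resize(c,None,fx=f,fy=f,interpolation=cv2.INTER_CUBIC)
    for x in range(0,c.shape[1],20*f): cv2.putText(c,str(ox+x//f),(x,8),0,.33,(0,255,255));cv2.line(c,(x,10),(x,16),(0,255,255))
    for y in range(0,c.shape[0],20*f): cv2.putText(c,str(oy+y//f),(0,y+4),0,.33,(0,255,255))
    cv2.imwrite(n,c)
big(a,150,140,3,"pics/sc.png");big(b,140,150,3,"pics/sd.png")
E
```

```text
(no output)
```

View pics/sc.png

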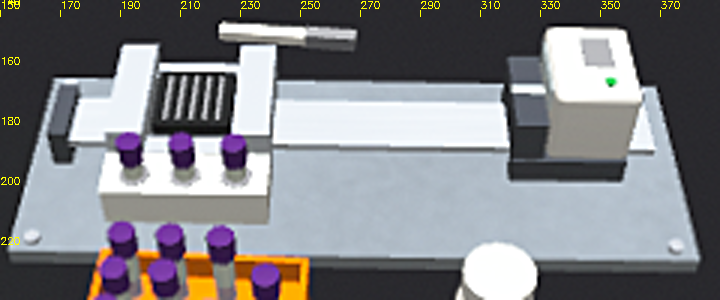

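View pics/sd.png

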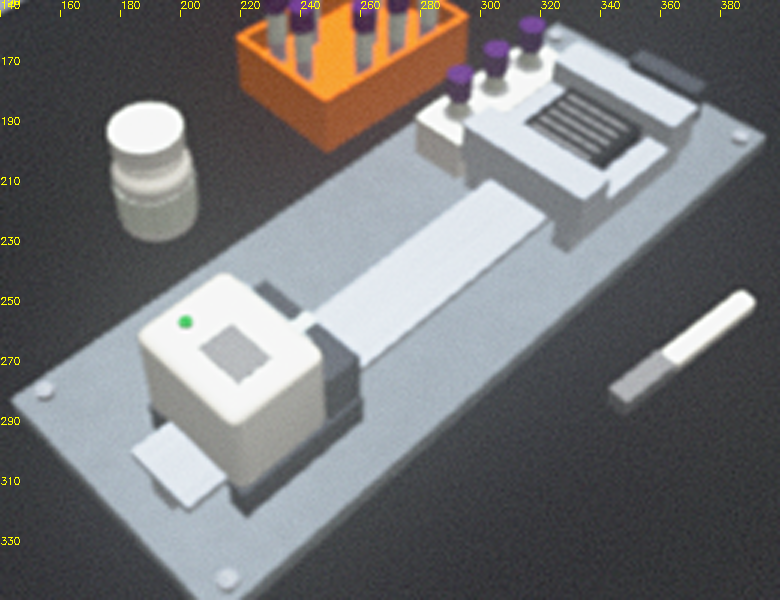

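Both crops are clear. In the scene view, the leading shoulder's top edge runs (242,155.3)–(240.7,185.7) and the stop's top edge (319.3,159)–(319.5,192.5). The matching edges in the side view are (295.7,188.7)–(336,216.3) and (228.3,243.7)–(259.7,269).

```bash
cat >h.py <<'E'
from bench import arm
import cv2,numpy as np
def ray(n,p,m=None):
    m=m or arm.camera_model(n)
    K=np.array([[m['fx'],0,m['cx']],[0,m['fy'],m['cy']],[0,0,1]])
    u=cv2.undistortPoints(np.array([[p]],float),K,np.array(m['distortion']))[0,0]
    return np.array(m['eye']),np.array(m['orientation'])@np.r_[u,1]
def plane(n,p,z,m=None):
    e,d=ray(n,p,m);return e+d*(z-e[2])/d[2]
def two(a,p,b,q):
    e,d=ray(a,p);f,g=ray(b,q)
    s,t=np.linalg.lstsq(np.c_[d,-g],f-e,rcond=None)[0]
    return (e+s*d+f+t*g)/2,np.linalg.norm(e+s*d-f-t*g)
E
python3 - <<'E'
from h import *
np.set_printoptions(precision=1,suppress=True)
S=lambda x,y:(150+x/3,140+y/3); D=lambda x,y:(140+x/3,150+y/3)
for n,a,b,z in [("lead -x end",S(276,45),D(610,180+0),64),("stop -x corner",S(508,57),D(359,357),66),("pad",S(195,102),D(585,127),54),
  ("stop+x",S(508,160),D(265,281),66),("lead +x",S(272,137),D(467,117),64),("lead2 -x",S(276,45),D(588,199),64),
  ("plate -x -y",S(55,80),D(765,137),12),("plate bolt ++",S(676,246),D(44,390),14)]:
    print(n,plane("scene",a,z),plane("side",b,z),*two("scene",a,"side",b))
# rail direction from shoulders/rail edges
p=plane("scene",S(270,149),20);q=plane("scene",S(500,149),20);print('dir',q-p,(q-p)[0]/(q-p)[1])
p=plane("scene",S(12,262),0);q=plane("scene",S(697,268),0);print('dir',q-p,(q-p)[0]/(q-p)[1])
p=plane("side",D(765,137),12);q=plane("side",D(255,600),12);print('dir',q-p,(q-p)[0]/(q-p)[1])
E
```

```text
lead -x end [480.6 -13.9  64. ] [474. -37.  64.] [474.5 -21.3  67.7] 19.99719118130663
stop -x corner [505.5 149.   66. ] [500.1 149.8  66. ] [501.8 149.2  63.3] 1.7915400158387234
pad [525.6 -71.6  54. ] [514.2 -75.6  54. ] [517.1 -75.1  49.5] 7.812545390335211
stop+x [604.9 131.9  66. ] [569.  144.6  66. ] [583.4 135.2  45.1] 5.946614052249048
lead +x [572.9 -19.2  64. ] [567.3 -27.6  64. ] [568.4 -22.7  63.5] 9.048140594115605
lead2 -x [480.6 -13.9  64. ] [475.2 -16.3  64. ] [476.4 -15.5  62.2] 4.143725998683505
plate -x -y [ 449.7 -183.9   12. ] [ 442.6 -184.4   12. ] [ 444.  -186.3    8.5] 3.1195630123000977
plate bolt ++ [641.5 245.5  14. ] [639.  245.3  14. ] [640.2 245.4  12.8] 1.3000460967094543
dir [  9.9 162.    0. ] 0.06090684252317578
dir [ 33.4 458.6   0. ] 0.07292888362330281
dir [ 30.6 439.9   0. ] 0.06966221643172484
```

```bash
python3 - <<'E'
from h import *
s=arm.sense();print(s['ee_pos'],s['tcp_rot'].round(3),s['time'],s['grip_width'],s['contact_force'])
E
```

```text
[ 139.31287945 -557.35431901  209.16468427] [[ 0.97   0.242 -0.   ]
 [ 0.242 -0.97   0.002]
 [ 0.    -0.002 -1.   ]] 0.1 85.64966749032739 [ 0.08603619 -0.86431408  0.08234978]
```

Call:
{"method": "send_rows", "body": {
  "commands": [
    {"dx": 2.4, "dy": 3, "gripper": 0},
    {"dx": 2.4, "dy": 3, "gripper": 0},
    {"dx": 2.4, "dy": 3, "gripper": 0},
    {"dx": 2.4, "dy": 3, "gripper": 0},
    {"dx": 2.4, "dy": 3, "gripper": 0},
    {"dx": 2.4, "dy": 3, "gripper": 0},
    {"dx": 2.4, "dy": 3, "gripper": 0},
    {"dx": 2.4, "dy": 3, "gripper": 0}
  ]
}}

```text
validation failed for argument at $.co...
```

Call:
{"method": "send_rows", "body": {
  "commands": [
    {"dx": 2.4, "dy": 3.0, "dz": 0.0, "spin": -0.04, "gripper": 0.0},
    {"dx": 2.4, "dy": 3.0, "dz": 0.0, "spin": -0.04, "gripper": 0.0}
  ]
}}

```text
time: 0.3
ee_pos: [187.2, -497.4, 209.0]
tcp_rot: [[0.987, 0.16, -0.0], [0.16, -0.987, 0.001], [0.0, -0.001, -1.0]]
contact_force: [1.3, -0.1, -0.8]
grip_width: 58.9
gripper_force: 0.0
```

Call:
{"method": "send_rows", "body": {
  "commands": [
    {"dx": 2.4, "dy": 3.0, "dz": 0.0, "spin": -0.04, "gripper": 0.0},
    {"dx": 2.4, "dy": 3.0, "dz": 0.0, "spin": -0.04, "gripper": 0.0},
    {"dx": 2.4, "dy": 3.0, "dz": 0.0, "spin": -0.04, "gripper": 0.0},
    {"dx": 2.4, "dy": 3.0, "dz": 0.0, "spin": -0.04, "gripper": 0.0},
    {"dx": 2.4, "dy": 3.0, "dz": 0.0, "spin": -0.04, "gripper": 0.0},
    {"dx": 2.4, "dy": 3.0, "dz": 0.0, "spin": -0.035, "gripper": 0.0},
    {"dx": 2.4, "dy": 3.0, "dz": 0.0, "spin": 0.0, "gripper": 0.0},
    {"dx": 2.4, "dy": 3.0, "dz": 0.0, "spin": 0.0, "gripper": 0.0}
  ]
}}

```text
time: 1.1
ee_pos: [379.9, -256.4, 209.8]
tcp_rot: [[0.998, -0.07, -0.0], [-0.07, -0.998, 0.0], [-0.0, -0.0, -1.0]]
contact_force: [0.6, -0.7, -0.3]
grip_width: 0.3
gripper_force: 0.0
```

Call:
{"method": "send_rows", "body": {
  "commands": [
    {"dx": 2.4, "dy": 3.0, "dz": 0.0, "spin": 0.0, "gripper": 0.0},
    {"dx": 2.4, "dy": 3.0, "dz": 0.0, "spin": 0.0, "gripper": 0.0},
    {"dx": 2.4, "dy": 3.0, "dz": 0.0, "spin": 0.0, "gripper": 0.0},
    {"dx": 2.4, "dy": 3.0, "dz": 0.0, "spin": 0.0, "gripper": 0.0},
    {"dx": 2.4, "dy": 3.0, "dz": 0.0, "spin": 0.0, "gripper": 0.0},
    {"dx": 0.0, "dy": 0.0, "dz": 0.0, "spin": 0.0, "gripper": 0.0}
  ]
}}

```text
time: 1.7
ee_pos: [501.2, -104.7, 209.5]
tcp_rot: [[0.998, -0.065, 0.0], [-0.065, -0.998, 0.001], [0.0, -0.001, -1.0]]
contact_force: [-0.3, -0.3, 0.5]
grip_width: 0.3
gripper_force: 0.0
```

```bash
python3 - <<'E'
from h import *
s=arm.sense();print(s['ee_pos'],s['tcp_rot'].round(3),s['time'],s['grip_width'],s['contact_force'])
m=arm.camera_model("wrist");np.save("m.npy",m,allow_pickle=True);print(m)
im=arm.read_camera("wrist");cv2.imwrite("pics/w1.png",im[:,:,::-1])
E
```

```text
[ 501.18291337 -104.68430492  209.4513228 ] [[ 0.998 -0.065  0.   ]
 [-0.065 -0.998  0.001]
 [ 0.    -0.001 -1.   ]] 1.7 0.2861133550905191 [-0.32040009 -0.32716824  0.49489043]
{'fx': 299.8123850096633, 'fy': 299.8123850096633, 'cx': 252.88447167720028, 'cy': 190.11895030299155, 'distortion': array([-0.05310907,  0.        ,  0.        ,  0.        ,  0.        ]), 'eye': array([ 581.57166419, -109.79568545,  373.8729951 ]), 'orientation': array([[-6.41425511e-02, -9.47672933e-01, -3.12732706e-01],
       [-9.97940670e-01,  6.07886980e-02,  2.04732556e-02],
       [-3.91336105e-04,  3.13401893e-01, -9.49620503e-01]])}
```

View pics/w1.png

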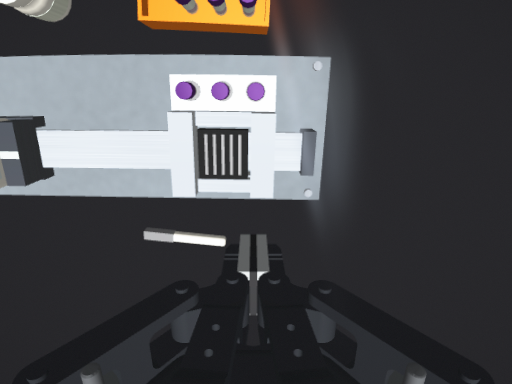

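The wrist view shows the pad at cols 198–249 and rows 127–180, so its centre is about (223,153). The leading shoulder edge is near col 170 (rows 112–197), and the stop face edge is near (42,150).

```bash
python3 - <<'E'
from h import *
np.set_printoptions(precision=1,suppress=True)
m=np.load("m.npy",allow_pickle=True).item()
for n,p,z in [("pad",(223.3,153.5),54),("lead",(170,112),64),("lead",(171,197),64),("leadmid",(170.3,153),64),("trail",(276,112),64),("trail",(274,197),64),("stop+x",(39,118),66),("stop-x",(39,183),66)]:print(n,plane("wrist",p,z,m))
for a,b,z in [((40,131),(168,131),20),((40,169),(168,170),20),((0,197.5),(320,199.5),12)]:
    d=plane("wrist",a,z,m)-plane("wrist",b,z,m);print(d[0]/d[1])
E
```

```text
pad [519.9 -73.6  54. ]
lead [567.8 -24.9  64. ]
lead [477.3 -12.6  64. ]
leadmid [526.1 -19.2  64. ]
trail [ 560.6 -131.6   64. ]
trail [ 470.1 -125.7   64. ]
stop+x [572.6 112.3  66. ]
stop-x [503.6 132.1  66. ]
0.07527180301948326
0.07602466618869783
0.06964795416665662
```

Call:
{"method": "send_rows", "body": {
  "commands": [
    {"dx": 0.95, "dy": 1.85, "dz": 0.0, "spin": 0.0, "gripper": 0.0},
    {"dx": 0.95, "dy": 1.85, "dz": -2.0, "spin": 0.0, "gripper": 0.0},
    {"dx": 0.0, "dy": 0.0, "dz": -3.0, "spin": 0.0, "gripper": 0.0},
    {"dx": 0.0, "dy": 0.0, "dz": -3.0, "spin": 0.0, "gripper": 0.0},
    {"dx": 0.0, "dy": 0.0, "dz": -3.0, "spin": 0.0, "gripper": 0.0},
    {"dx": 0.0, "dy": 0.0, "dz": -2.0, "spin": 0.0, "gripper": 0.0},
    {"dx": 0.0, "dy": 0.0, "dz": -1.0, "spin": 0.0, "gripper": 0.0},
    {"dx": 0.0, "dy": 0.0, "dz": 0.0, "spin": 0.0, "gripper": 0.0}
  ]
}}

```text
time: 2.55
ee_pos: [516.7, -71.4, 68.7]
tcp_rot: [[0.997, -0.071, -0.003], [-0.071, -0.997, 0.001], [-0.003, -0.0, -1.0]]
contact_force: [-1.0, -0.4, -0.1]
grip_width: -0.2
gripper_force: 0.0
```

```bash
python3 - <<'E'
from h import *
im=arm.read_camera("wrist");cv2.imwrite("pics/w2.png",im[:,:,::-1])
E
```

```text
(no output)
```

View pics/w2.png

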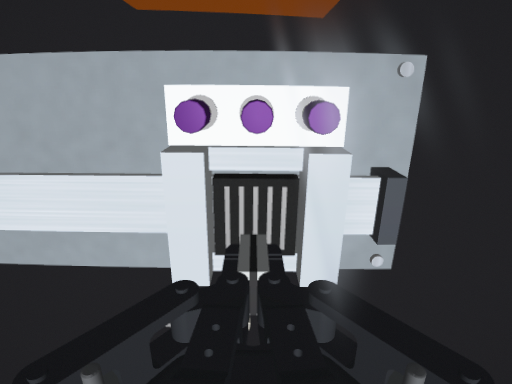

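The fingertips (cols 238–270) sit centred between the shoulders (inner edges at 210 and 303), above the pad. I'll lower them now.

Call:
{"method": "send_rows", "body": {
  "commands": [
    {"dx": 0.3, "dy": 0.0, "dz": -0.6, "spin": 0.0, "gripper": 0.0},
    {"dx": 0.0, "dy": 0.0, "dz": -0.5, "spin": 0.0, "gripper": 0.0},
    {"dx": 0.0, "dy": 0.0, "dz": -0.3, "spin": 0.0, "gripper": 0.0},
    {"dx": 0.0, "dy": 0.0, "dz": -0.2, "spin": 0.0, "gripper": 0.0},
    {"dx": 0.0, "dy": 0.0, "dz": 0.0, "spin": 0.0, "gripper": 0.0}
  ]
}}

```text
time: 3.1
ee_pos: [521.2, -70.8, 53.8]
tcp_rot: [[0.998, -0.07, -0.0], [-0.07, -0.998, -0.0], [-0.0, 0.0, -1.0]]
contact_force: [-0.3, -0.1, -0.2]
grip_width: 0.1
gripper_force: 0.0
```

Call:
{"method": "send_rows", "body": {
  "commands": [
    {"dx": 0.0, "dy": 0.0, "dz": -0.2, "spin": 0.0, "gripper": 0.0},
    {"dx": 0.0, "dy": 0.0, "dz": 0.0, "spin": 0.0, "gripper": 0.0}
  ]
}}

```text
time: 3.3
ee_pos: [521.3, -70.9, 51.9]
tcp_rot: [[0.998, -0.07, -0.0], [-0.07, -0.998, -0.0], [-0.0, 0.0, -1.0]]
contact_force: [0.1, 0.3, -0.0]
grip_width: 0.0
gripper_force: 0.0
```

Call:
{"method": "send_rows", "body": {
  "commands": [
    {"dx": 0.0, "dy": 0.0, "dz": -0.15, "spin": 0.0, "gripper": 0.0},
    {"dx": 0.0, "dy": 0.0, "dz": 0.0, "spin": 0.0, "gripper": 0.0}
  ]
}}

```text
time: 3.5
ee_pos: [521.3, -70.9, 50.4]
tcp_rot: [[0.998, -0.07, -0.0], [-0.07, -0.998, -0.0], [-0.0, 0.0, -1.0]]
contact_force: [0.5, -0.5, 0.2]
grip_width: -0.1
gripper_force: 0.0
```

Call:
{"method": "send_rows", "body": {
  "commands": [
    {"dx": 0.0, "dy": 0.0, "dz": -0.1, "spin": 0.0, "gripper": 0.0},
    {"dx": 0.0, "dy": 0.0, "dz": 0.0, "spin": 0.0, "gripper": 0.0}
  ]
}}

```text
time: 3.7
ee_pos: [521.3, -70.9, 49.4]
tcp_rot: [[0.998, -0.07, -0.0], [-0.07, -0.998, -0.0], [-0.0, 0.0, -1.0]]
contact_force: [-0.1, -0.1, 0.2]
grip_width: 0.0
gripper_force: 0.0
```

Call:
{"method": "send_rows", "body": {
  "commands": [
    {"dx": 0.0, "dy": 0.0, "dz": -0.1, "spin": 0.0, "gripper": 0.0},
    {"dx": 0.0, "dy": 0.0, "dz": 0.0, "spin": 0.0, "gripper": 0.0}
  ]
}}

```text
time: 3.9
ee_pos: [521.3, -70.9, 48.4]
tcp_rot: [[0.998, -0.07, -0.0], [-0.07, -0.998, -0.0], [-0.0, 0.0, -1.0]]
contact_force: [0.7, 0.1, -0.1]
grip_width: 0.3
gripper_force: 0.0
```

There's no contact 5 mm below the expected height, so I'll check with the side camera.

```bash
python3 - <<'E'
from h import *
s=arm.sense();print(s['contact_force'],s['joint_torque'])
a=arm.read_camera("side")[120:250,240:400];b=arm.read_camera("scene")[120:220,150:270]
a=cv2.resize(a,(480,390),interpolation=2);b=cv2.resize(b,(312,260),interpolation=2)
c=np.zeros((390,792,3),np.uint8);c[:,:480]=a;c[:260,480:]=b
cv2.imwrite("pics/c1.png",c[:,:,::-1])
E
```

```text
[ 0.65872305  0.05895848 -0.08452482] [-6.03195542e-03 -4.47406733e+01  2.58479494e+01 -4.04218084e-02
 -1.45068425e-04 -3.15427667e-05]
```

View pics/c1.png

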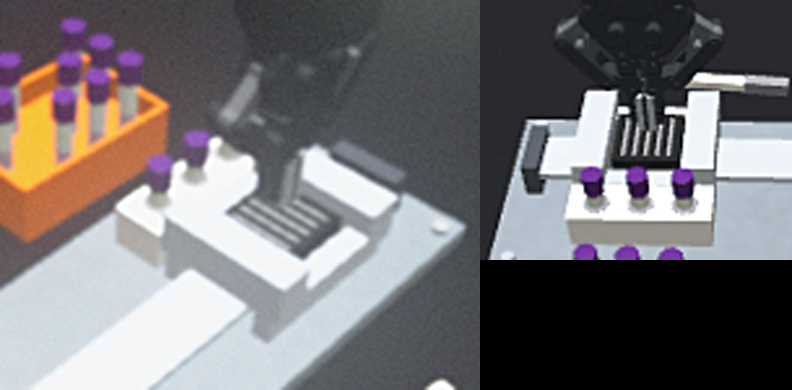

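The fingertips still look slightly above the pad, at about (213.5,170) in scene and (336.7,189.3) in side. I'll triangulate their height.

```bash
python3 - <<'E'
from h import *
print(two("scene",(213.5,170),"side",(336.7,189.3)))
print(two("scene",(215,173.5),"side",(335,192.3)))
E
```

```text
(array([514.67784561, -76.78309669,  57.97957632]), np.float64(5.696747940925293))
(array([516.65419327, -74.82800228,  50.31080044]), np.float64(7.177985431364978))
```

Call:
{"method": "send_rows", "body": {
  "commands": [
    {"dx": 0.0, "dy": 0.0, "dz": -0.1, "spin": 0.0, "gripper": 0.0},
    {"dx": 0.0, "dy": 0.0, "dz": 0.0, "spin": 0.0, "gripper": 0.0}
  ]
}}

```text
time: 4.2
ee_pos: [521.3, -70.9, 47.4]
tcp_rot: [[0.998, -0.07, -0.0], [-0.07, -0.998, -0.0], [-0.0, 0.0, -1.0]]
contact_force: [-0.6, 0.5, -0.3]
grip_width: 0.0
gripper_force: 0.0
```

The tip really is several mm above the pad, so the z reading is biased. I'll go on in 1 mm steps until I feel contact.

Call:
{"method": "send_rows", "body": {
  "commands": [
    {"dx": 0.0, "dy": 0.0, "dz": -0.1, "spin": 0.0, "gripper": 0.0},
    {"dx": 0.0, "dy": 0.0, "dz": 0.0, "spin": 0.0, "gripper": 0.0}
  ]
}}

```text
time: 4.4
ee_pos: [521.3, -70.9, 46.4]
tcp_rot: [[0.998, -0.07, -0.0], [-0.07, -0.998, -0.0], [-0.0, 0.0, -1.0]]
contact_force: [-0.1, 0.4, -0.5]
grip_width: -0.1
gripper_force: 0.0
```

Call:
{"method": "send_rows", "body": {
  "commands": [
    {"dx": 0.0, "dy": 0.0, "dz": -0.1, "spin": 0.0, "gripper": 0.0},
    {"dx": 0.0, "dy": 0.0, "dz": 0.0, "spin": 0.0, "gripper": 0.0}
  ]
}}

```text
time: 4.6
ee_pos: [521.3, -70.9, 45.4]
tcp_rot: [[0.998, -0.07, -0.0], [-0.07, -0.998, -0.0], [-0.0, 0.0, -1.0]]
contact_force: [0.5, 1.2, 0.8]
grip_width: 0.2
gripper_force: 0.0
```

Call:
{"method": "send_rows", "body": {
  "commands": [
    {"dx": 0.0, "dy": 0.0, "dz": -0.1, "spin": 0.0, "gripper": 0.0},
    {"dx": 0.0, "dy": 0.0, "dz": 0.0, "spin": 0.0, "gripper": 0.0}
  ]
}}

```text
time: 4.8
ee_pos: [521.3, -70.9, 44.4]
tcp_rot: [[0.998, -0.07, -0.0], [-0.07, -0.998, -0.0], [-0.0, 0.0, -1.0]]
contact_force: [0.5, 0.2, -0.2]
grip_width: 0.1
gripper_force: 0.0
```

Call:
{"method": "send_rows", "body": {
  "commands": [
    {"dx": 0.0, "dy": 0.0, "dz": -0.1, "spin": 0.0, "gripper": 0.0},
    {"dx": 0.0, "dy": 0.0, "dz": 0.0, "spin": 0.0, "gripper": 0.0}
  ]
}}

```text
time: 5.0
ee_pos: [521.2, -70.9, 43.4]
tcp_rot: [[0.998, -0.07, -0.0], [-0.07, -0.998, -0.0], [-0.0, 0.0, -1.0]]
contact_force: [-0.8, 0.9, 0.5]
grip_width: 0.2
gripper_force: 0.0
```

```bash
python3 - <<'E'
from h import *
s=arm.sense();print(s['ee_pos'],s['contact_force'],s['time'])
old=cv2.imread("pics/c1.png")
a=arm.read_camera("side")[150:210,310:370];b=arm.read_camera("scene")[150:190,190:240]
a=cv2.resize(a,(480,480),interpolation=2);o=cv2.resize(cv2.imread("pics/w2.png")[100:300,150:360],(315,300))[:,:,::-1]
b=cv2.resize(b,(315,252),interpolation=2)
c=np.zeros((560,795,3),np.uint8);c[:480,:480]=a;c[:252,480:]=b
w=arm.read_camera("wrist")[110:310,150:360];c[252:552,480:]=cv2.resize(w,(315,300))
cv2.imwrite("pics/c2.png",c[:,:,::-1])
E
```

```text
[521.24255763 -70.88223694  43.38544614] [-0.8010896   0.93788582  0.54547614] 5.0
```

View pics/c2.png

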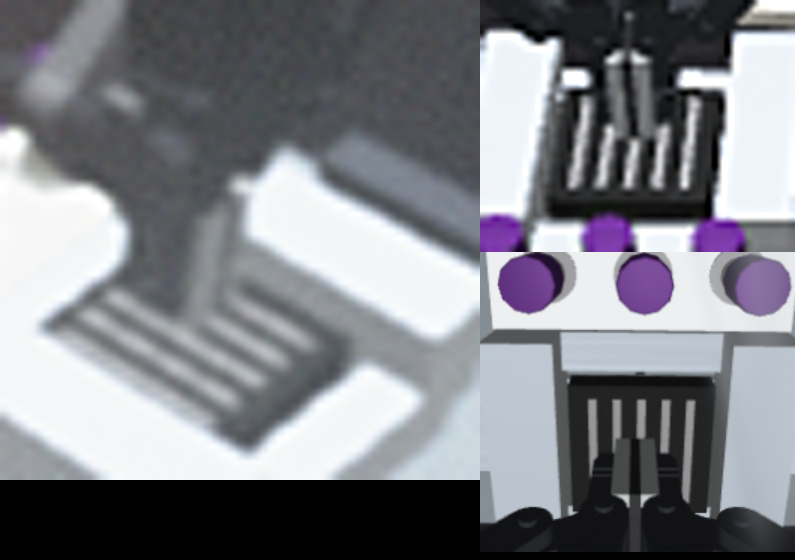

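The tip is over the pad centre but still looks a few mm above it, and the force is zero. I'll continue down.

Call:
{"method": "send_rows", "body": {
  "commands": [
    {"dx": 0.0, "dy": 0.0, "dz": -0.1, "spin": 0.0, "gripper": 0.0},
    {"dx": 0.0, "dy": 0.0, "dz": 0.0, "spin": 0.0, "gripper": 0.0}
  ]
}}

```text
time: 5.35
ee_pos: [521.3, -70.9, 42.4]
tcp_rot: [[0.998, -0.07, -0.0], [-0.07, -0.998, -0.0], [-0.0, 0.0, -1.0]]
contact_force: [-0.2, -0.1, -0.0]
grip_width: -0.4
gripper_force: 0.0
```

Call:
{"method": "send_rows", "body": {
  "commands": [
    {"dx": 0.0, "dy": 0.0, "dz": -0.1, "spin": 0.0, "gripper": 0.0},
    {"dx": 0.0, "dy": 0.0, "dz": 0.0, "spin": 0.0, "gripper": 0.0}
  ]
}}

```text
time: 5.55
ee_pos: [521.2, -70.9, 41.4]
tcp_rot: [[0.998, -0.07, -0.0], [-0.07, -0.998, -0.0], [-0.0, 0.0, -1.0]]
contact_force: [-0.2, -0.8, -0.4]
grip_width: -0.2
gripper_force: 0.0
```

Call:
{"method": "send_rows", "body": {
  "commands": [
    {"dx": 0.0, "dy": 0.0, "dz": -0.1, "spin": 0.0, "gripper": 0.0},
    {"dx": 0.0, "dy": 0.0, "dz": 0.0, "spin": 0.0, "gripper": 0.0}
  ]
}}

```text
time: 5.75
ee_pos: [521.3, -70.9, 40.4]
tcp_rot: [[0.998, -0.07, -0.0], [-0.07, -0.998, -0.0], [-0.0, 0.0, -1.0]]
contact_force: [0.5, 0.1, -0.4]
grip_width: 0.4
gripper_force: 0.0
```

```bash
python3 - <<'E'
from h import *
s=arm.sense();print(s['joint_torque'],s['torque'],s['joint_positions'])
o=cv2.imread("pics/side0.png")[:,:,::-1];n=arm.read_camera("side")
cv2.imwrite("pics/side_now.png",n[:,:,::-1])
for (x0,x1,y0,y1) in [(338,352,185,203),(370,385,190,205),(318,350,150,170)]:
    print(np.abs(o[y0:y1,x0:x1].astype(int)-n[y0:y1,x0:x1]).mean())
a=o[150:210,310:370];b=n[150:210,310:370]
c=np.hstack([cv2.resize(v,(400,400),interpolation=2) for v in(a,b)])
cv2.imwrite("pics/c3.png",c[:,:,::-1])
E
```

```text
[-5.09919279e-03 -4.49042487e+01  2.55486900e+01 -4.05226112e-02
 -1.88547392e-05 -2.07815947e-05] [-0.03615828  0.01368028  0.04294441] [-2.87742148e-01  3.35096518e-01 -3.62638909e-01  8.73282151e-01
 -6.71595715e-05  2.92405705e+00]
25.488095238095237
36.78666666666667
44.854166666666664
```

View pics/c3.png

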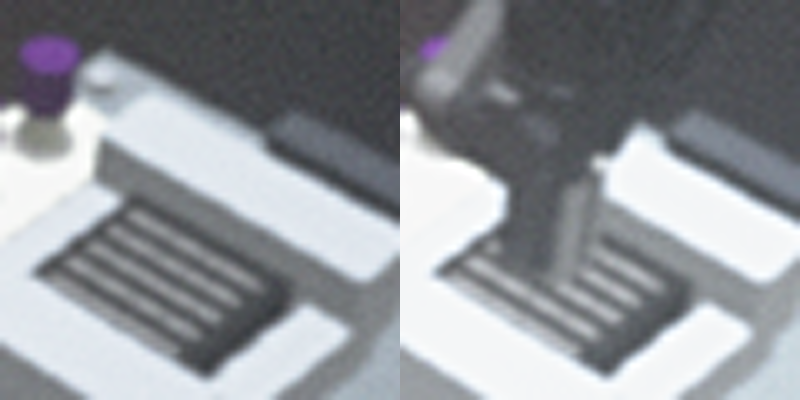

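Before and after: the pad is unchanged, and the fingertip is now at about the pad centre, nearly touching. I'll continue.

Call:
{"method": "send_rows", "body": {
  "commands": [
    {"dx": 0.0, "dy": 0.0, "dz": -0.1, "spin": 0.0, "gripper": 0.0},
    {"dx": 0.0, "dy": 0.0, "dz": 0.0, "spin": 0.0, "gripper": 0.0}
  ]
}}

```text
time: 6.0
ee_pos: [521.3, -70.9, 39.4]
tcp_rot: [[0.998, -0.07, -0.0], [-0.07, -0.998, -0.0], [-0.0, 0.0, -1.0]]
contact_force: [0.0, 0.5, -1.1]
grip_width: -0.1
gripper_force: 0.0
```

Call:
{"method": "send_rows", "body": {
  "commands": [
    {"dx": 0.0, "dy": 0.0, "dz": -0.1, "spin": 0.0, "gripper": 0.0},
    {"dx": 0.0, "dy": 0.0, "dz": 0.0, "spin": 0.0, "gripper": 0.0}
  ]
}}

```text
time: 6.2
ee_pos: [521.3, -70.9, 38.4]
tcp_rot: [[0.998, -0.07, -0.0], [-0.07, -0.998, -0.0], [-0.0, 0.0, -1.0]]
contact_force: [0.7, 0.3, -0.6]
grip_width: 0.3
gripper_force: 0.0
```

Call:
{"method": "send_rows", "body": {
  "commands": [
    {"dx": 0.0, "dy": 0.0, "dz": -0.1, "spin": 0.0, "gripper": 0.0},
    {"dx": 0.0, "dy": 0.0, "dz": 0.0, "spin": 0.0, "gripper": 0.0}
  ]
}}

```text
time: 6.4
ee_pos: [521.3, -70.9, 37.4]
tcp_rot: [[0.998, -0.07, -0.0], [-0.07, -0.998, -0.0], [-0.0, 0.0, -1.0]]
contact_force: [-0.7, -0.7, -0.3]
grip_width: -0.4
gripper_force: 0.0
```

```bash
cat >cmp.py <<'E'
from h import *
n=arm.read_camera("side");print(arm.sense()['joint_torque'][1:4])
g=lambda i:cv2.cvtColor(np.ascontiguousarray(i),cv2.COLOR_RGB2GRAY).astype(float)
o=g(cv2.imread("pics/side0.png")[:,:,::-1]);p=g(cv2.imread("pics/side_now.png")[:,:,::-1]);n=g(n)
def sh(t,i,x0,x1,y0,y1):   # sub-pixel template shift
    F=8;T=cv2.resize(t[y0:y1,x0:x1],None,fx=F,fy=F,interpolation=2).astype(np.float32)
    I=cv2.resize(i[y0-5:y1+5,x0-5:x1+5],None,fx=F,fy=F,interpolation=2).astype(np.float32)
    _,v,_,l=cv2.minMaxLoc(cv2.matchTemplate(I,T,cv2.TM_CCOEFF_NORMED));return (l[0]/F-5,l[1]/F-5,round(v,3))
print("pad corner side0->now",sh(o,n,336,354,190,206)," ->before",sh(o,p,336,354,190,206))
print("pad left",sh(o,n,314,328,186,200),sh(o,p,314,328,186,200))
print("shoulder",sh(o,n,350,372,170,200),sh(o,p,350,372,170,200))
print("finger before->now",sh(p,n,328,341,178,193))
E
python3 cmp.py
```

```text
[-4.49145055e+01  2.53686082e+01 -1.31072282e-02]
pad corner side0->now (0.0, -0.125, 0.99)  ->before (0.0, -0.125, 0.991)
pad left (0.25, 0.0, 0.963) (0.25, 0.0, 0.968)
shoulder (0.0, 0.0, 0.991) (0.0, 0.0, 0.991)
finger before->now (0.125, 0.125, 0.966)
```

```bash
python3 - <<'E'
from h import *
g=lambda i:cv2.cvtColor(np.ascontiguousarray(i),cv2.COLOR_RGB2GRAY).astype(int)
n=g(arm.read_camera("side"));p=g(cv2.imread("pics/side_now.png")[:,:,::-1]);o=g(cv2.imread("pics/side0.png")[:,:,::-1])
print(p[184:202,326:342]);print(n[184:202,326:342])
E
```

```text
[[ 87  93  91  92  90  90  98 115 134 143 144 128 130 138 136 140]
 [ 89  90  96  95  96  91  97 115 135 148 141 120 127 131 114 114]
 [ 96  97  97  96  89  92 101 116 139 147 139 122 132 139 115  97]
 [ 97  99 100  99  90  96  99 124 140 144 134 129 146 156 151 122]
 [101 100 100  96  90  92 103 122 140 146 134 123 137 153 166 167]
 [107 106 106  95  90  94 105 130 143 146 137 132 133 121 143 172]
 [112 113 108 103 104 102 117 135 143 144 142 153 151 137 118 123]
 [149 128 113 110 114 122 132 138 144 139 127 151 180 181 153 123]
 [189 171 145 124 104 118 133 148 161 147 118 117 140 167 182 167]
 [165 184 180 153 128 116 115 147 176 175 157 137 116 122 146 170]
 [117 142 160 167 168 149 126 118 136 162 185 184 157 121 113 129]
 [137 116 122 142 177 185 172 139 115 118 148 176 183 165 145 125]
 [185 151 126 119 135 166 181 180 152 126 116 122 144 174 183 164]
 [192 185 166 147 122 118 135 164 170 164 148 122 117 131 162 181]
 [211 186 182 184 163 136 118 121 145 176 184 171 141 118 116 138]
 [244 229 204 194 191 179 154 126 114 135 163 187 182 144 110 102]
 [247 247 244 229 206 192 18
[... 613 characters left out ...]
 138 122 142 175 181 155 122]
 [184 177 149 121 108 118 131 139 147 142 118 118 138 168 179 167]
 [164 185 180 155 130 127 133 135 145 158 153 133 117 120 144 170]
 [117 136 159 175 171 150 135 116 121 156 185 185 157 125 115 134]
 [137 113 116 144 174 185 175 141 120 120 145 175 183 170 146 124]
 [183 155 125 114 132 161 183 180 153 125 112 123 144 171 187 170]
 [189 181 167 145 121 123 133 158 167 167 144 122 115 133 162 182]
 [212 185 185 182 165 135 117 118 144 175 186 173 140 116 117 131]
 [244 228 206 192 191 180 155 125 112 132 164 184 179 147 109 101]
 [247 248 243 231 206 192 183 172 141 119 117 140 159 147 118  99]
 [246 247 248 247 239 215 190 186 178 156 127 110 114 115 104 100]]
```

```bash
python3 - <<'E'
from h import *
e,d=ray("side",(334,193.3))
for z in(37,45,54,58,62):print(z,plane("side",(334,193.3),z).round(1))
e,r=(arm.sense()[k] for k in("ee_pos","tcp_rot"))
def proj(n,P):
    m=arm.camera_model(n);c=np.array(m['orientation']).T@(np.array(P)-m['eye']);return (m['fx']*c[0]/c[2]+m['cx'],m['fy']*c[1]/c[2]+m['cy'])
print(proj("side",e),proj("scene",e),proj("wrist",e))
n=arm.read_camera("scene");g=cv2.cvtColor(n,cv2.COLOR_RGB2GRAY);print(g[160:186,206:224])
E
```

```text
37 [522.8 -89.3  37. ]
45 [518.7 -81.3  45. ]
54 [514.1 -72.2  54. ]
58 [512.1 -68.2  58. ]
62 [510.  -64.2  62. ]
(np.float64(329.13612425259424), np.float64(198.59258156150173)) (np.float64(215.9265157701655), np.float64(178.23732126204305)) (np.float64(253.06848059362497), np.float64(231.37402372934878))
[[ 30  20  23  23  18 164 119  71 112  55  22  25  29  28  34  31  55  54]
 [218  75  16  17 108 255 173  63 255 213  86  26  28  28  29  87 240 242]
 [255 145  13  18 110 111  67   9  74 107 112  44  26  27   8 150 255 255]
 [243 107  15  17  85 115  75  18  80 113 117  44  24  26  12 159 255 255]
 [ 25  20  20  20  87 116 100  31  57 111 120  57  27  27  21  11  18  21]
 [127  91  34  18  62 111 122  40  56 113 119  56  27  28  30  24  34 131]
 [168 137  58  29  76 114 121  38  56 113 118  88  63  63  67  45  36 175]
 [210 146  48  14  70 114 121  40  30 111 118  71  32  24  23  43  30 177]
 [207 117  31  20  38 113 121  56  31 112 117  85  41  40  41  32  32 221]
 [209 116  33  20  16 112 120  77  16 111 119  93  32  23  23  37  75 221]
 [212  97  29  22  17 109 120  75  17 110
[... 459 characters left out ...]
219  75  35  31 220 136]
 [ 75  29  76 212 113  42  26 216 147  52  29 125 218  71  32  75 222  99]
 [ 77  31 121 215  87  34  33 216 114  45  32 170 180  60  34  74 223 100]
 [ 49  38 132 147  64  40  82 182 102  49  39 134 177  66  40  78 222  75]
 [ 46  45  42  43  47  49  44  40  44  46  46  43  52  44  48  53  50  45]
 [ 42  42  43  40  42  42  42  42  41  44  42  41  42  40  50  48  47  50]
 [ 21  22  21  21  20  21  23  22  21  24  20  20  21  22  21  20  19  22]
 [ 18  17  26  24  30  26  23  19  18  20  18  20  21  18  19  18  17  19]
 [ 30  24  56  61  78  65  48  24  25  23  20  20  20  19  20  21  21  25]
 [123  79  89  93  92  92  94  53 104 127 125 123 125 124 125 126 128 137]]
```

Call:
{"method": "send_rows", "body": {
  "commands": [
    {"dx": 0.0, "dy": 0.0, "dz": -0.1, "spin": 0.0, "gripper": 0.0},
    {"dx": 0.0, "dy": 0.0, "dz": 0.0, "spin": 0.0, "gripper": 0.0}
  ]
}}

```text
time: 6.75
ee_pos: [521.3, -70.9, 36.4]
tcp_rot: [[0.998, -0.07, -0.0], [-0.07, -0.998, -0.0], [-0.0, 0.0, -1.0]]
contact_force: [-0.6, 0.3, 0.7]
grip_width: -0.4
gripper_force: 0.0
```

Call:
{"method": "send_rows", "body": {
  "commands": [
    {"dx": 0.0, "dy": 0.0, "dz": -0.1, "spin": 0.0, "gripper": 0.0},
    {"dx": 0.0, "dy": 0.0, "dz": 0.0, "spin": 0.0, "gripper": 0.0}
  ]
}}

```text
time: 6.95
ee_pos: [521.2, -70.9, 35.4]
tcp_rot: [[0.998, -0.07, -0.0], [-0.07, -0.998, -0.0], [-0.0, 0.0, -1.0]]
contact_force: [0.4, 0.0, 0.5]
grip_width: 0.1
gripper_force: 0.0
```

```bash
python3 - <<'E'
from h import *
print(two("scene",(214.3,173.7),"side",(334,193.3)))
E
python3 cmp.py
```

```text
(array([517.11591689, -75.12996003,  48.69740023]), np.float64(3.818388717559401))
[-4.49605608e+01  2.52932936e+01 -1.32630276e-02]
pad corner side0->now (0.0, -0.125, 0.989)  ->before (0.0, -0.125, 0.991)
pad left (0.25, 0.0, 0.961) (0.25, 0.0, 0.968)
shoulder (0.0, 0.0, 0.99) (0.0, 0.0, 0.991)
finger before->now (0.25, 0.25, 0.941)
```

Call:
{"method": "send_rows", "body": {
  "commands": [
    {"dx": 0.0, "dy": 0.0, "dz": -0.1, "spin": 0.0, "gripper": 0.0},
    {"dx": 0.0, "dy": 0.0, "dz": 0.0, "spin": 0.0, "gripper": 0.0}
  ]
}}

```text
time: 7.2
ee_pos: [521.3, -70.9, 34.4]
tcp_rot: [[0.998, -0.07, -0.0], [-0.07, -0.998, -0.0], [-0.0, 0.0, -1.0]]
contact_force: [-0.2, 0.6, -0.1]
grip_width: 0.0
gripper_force: 0.0
```

Call:
{"method": "send_rows", "body": {
  "commands": [
    {"dx": 0.0, "dy": 0.0, "dz": -0.1, "spin": 0.0, "gripper": 0.0},
    {"dx": 0.0, "dy": 0.0, "dz": 0.0, "spin": 0.0, "gripper": 0.0}
  ]
}}

```text
time: 7.4
ee_pos: [521.3, -70.9, 33.4]
tcp_rot: [[0.998, -0.07, -0.0], [-0.07, -0.998, -0.0], [-0.0, 0.0, -1.0]]
contact_force: [0.6, -0.2, 0.1]
grip_width: 0.2
gripper_force: 0.0
```

Call:
{"method": "send_rows", "body": {
  "commands": [
    {"dx": 0.0, "dy": 0.0, "dz": -0.1, "spin": 0.0, "gripper": 0.0},
    {"dx": 0.0, "dy": 0.0, "dz": 0.0, "spin": 0.0, "gripper": 0.0}
  ]
}}

```text
time: 7.6
ee_pos: [521.4, -70.9, 32.6]
tcp_rot: [[0.998, -0.07, 0.0], [-0.07, -0.998, -0.0], [0.0, 0.0, -1.0]]
contact_force: [0.4, -0.6, 2.2]
grip_width: -0.1
gripper_force: 0.7
```

```bash
python3 cmp.py
```

```text
[-44.38323498  24.88845348  -0.11398999]
pad corner side0->now (0.0, 0.0, 0.983)  ->before (0.0, -0.125, 0.991)
pad left (0.375, 0.0, 0.955) (0.25, 0.0, 0.968)
shoulder (0.0, 0.0, 0.99) (0.0, 0.0, 0.991)
finger before->now (0.125, 0.75, 0.866)
```

I have contact at a reported z of about 32.8, with 2.2 N on the tool. Next I'll press about 5 mm.

Call:
{"method": "send_rows", "body": {
  "commands": [
    {"dx": 0.0, "dy": 0.0, "dz": -0.1, "spin": 0.0, "gripper": 0.0},
    {"dx": 0.0, "dy": 0.0, "dz": -0.1, "spin": 0.0, "gripper": 0.0},
    {"dx": 0.0, "dy": 0.0, "dz": 0.0, "spin": 0.0, "gripper": 0.0}
  ]
}}

```text
time: 7.95
ee_pos: [521.5, -70.9, 31.1]
tcp_rot: [[0.998, -0.07, 0.001], [-0.07, -0.998, -0.0], [0.001, 0.0, -1.0]]
contact_force: [-2.1, 1.1, 6.8]
grip_width: 0.0
gripper_force: 3.6
```

Call:
{"method": "send_rows", "body": {
  "commands": [
    {"dx": 0.0, "dy": 0.0, "dz": -0.1, "spin": 0.0, "gripper": 0.0},
    {"dx": 0.0, "dy": 0.0, "dz": -0.1, "spin": 0.0, "gripper": 0.0},
    {"dx": 0.0, "dy": 0.0, "dz": 0.0, "spin": 0.0, "gripper": 0.0}
  ]
}}

```text
time: 8.25
ee_pos: [521.5, -70.9, 29.3]
tcp_rot: [[0.998, -0.07, 0.001], [-0.07, -0.998, -0.0], [0.001, 0.0, -1.0]]
contact_force: [-2.9, 1.4, 7.6]
grip_width: -0.0
gripper_force: 4.2
```

Call:
{"method": "send_rows", "body": {
  "commands": [
    {"dx": 0.0, "dy": 0.0, "dz": -0.1, "spin": 0.0, "gripper": 0.0},
    {"dx": 0.0, "dy": 0.0, "dz": -0.1, "spin": 0.0, "gripper": 0.0},
    {"dx": 0.0, "dy": 0.0, "dz": 0.0, "spin": 0.0, "gripper": 0.0}
  ]
}}

```text
time: 8.55
ee_pos: [521.5, -71.0, 27.4]
tcp_rot: [[0.998, -0.07, 0.001], [-0.07, -0.998, -0.0], [0.001, 0.0, -1.0]]
contact_force: [-3.2, 1.4, 9.1]
grip_width: 0.1
gripper_force: 4.7
```

The force is 9.1 N, which means about 5 mm pressed. Now I'll push along the rail.

Call:
{"method": "send_rows", "body": {
  "commands": [
    {"dx": 0.01, "dy": 0.2, "dz": 0.0, "spin": 0.0, "gripper": 0.0},
    {"dx": 0.02, "dy": 0.3, "dz": 0.0, "spin": 0.0, "gripper": 0.0},
    {"dx": 0.03, "dy": 0.4, "dz": 0.0, "spin": 0.0, "gripper": 0.0},
    {"dx": 0.03, "dy": 0.4, "dz": 0.0, "spin": 0.0, "gripper": 0.0},
    {"dx": 0.03, "dy": 0.4, "dz": 0.0, "spin": 0.0, "gripper": 0.0},
    {"dx": 0.02, "dy": 0.3, "dz": 0.0, "spin": 0.0, "gripper": 0.0}
  ]
}}

```text
time: 9.15
ee_pos: [523.1, -51.2, 27.6]
tcp_rot: [[0.998, -0.07, 0.001], [-0.07, -0.998, -0.001], [0.001, 0.001, -1.0]]
contact_force: [-2.9, -1.2, 8.9]
grip_width: -0.2
gripper_force: 4.7
```

```bash
cat >edge.py <<'E'
from h import *
n=arm.read_camera("scene");g=cv2.cvtColor(n,cv2.COLOR_RGB2GRAY).astype(int)
print(arm.sense()['ee_pos'],arm.sense()['contact_force'])
# caps: purple blobs on the carriage row
h=cv2.cvtColor(n,cv2.COLOR_RGB2HSV);m=cv2.inRange(h,(125,90,40),(160,255,255))[180:198,150:390]
k,_,st,c=cv2.connectedComponentsWithStats(m)
print("caps",[(c[i]+[150,180]).round(1).tolist() for i in range(1,k) if st[i,4]>25])
cv2.imwrite("pics/scene_last.png",n[:,:,::-1])
E
python3 edge.py
```

```text
[523.14784587 -50.71664881  27.64530173] [-1.64951935 -0.91272998  9.19663999]
caps [[202.7, 189.5], [220.2, 189.3], [237.8, 190.0]]
```

The caps moved about 10 px (about 20 mm), so the carriage travels with the fingers and the pad stays pressed. I'll keep going.

Call:
{"method": "send_rows", "body": {
  "commands": [
    {"dx": 0.03, "dy": 0.4, "dz": 0.0, "spin": 0.0, "gripper": 0.0},
    {"dx": 0.04, "dy": 0.6, "dz": 0.0, "spin": 0.0, "gripper": 0.0},
    {"dx": 0.04, "dy": 0.6, "dz": 0.0, "spin": 0.0, "gripper": 0.0},
    {"dx": 0.04, "dy": 0.6, "dz": 0.0, "spin": 0.0, "gripper": 0.0},
    {"dx": 0.04, "dy": 0.6, "dz": 0.0, "spin": 0.0, "gripper": 0.0},
    {"dx": 0.04, "dy": 0.6, "dz": 0.0, "spin": 0.0, "gripper": 0.0},
    {"dx": 0.04, "dy": 0.6, "dz": 0.0, "spin": 0.0, "gripper": 0.0},
    {"dx": 0.03, "dy": 0.4, "dz": 0.0, "spin": 0.0, "gripper": 0.0}
  ]
}}

```text
time: 10.0
ee_pos: [526.7, -7.0, 27.8]
tcp_rot: [[0.998, -0.07, 0.002], [-0.07, -0.998, -0.001], [0.002, 0.001, -1.0]]
contact_force: [-1.4, -0.1, 9.3]
grip_width: 0.3
gripper_force: 4.6
```

Call:
{"method": "send_rows", "body": {
  "commands": [
    {"dx": 0.03, "dy": 0.4, "dz": 0.0, "spin": 0.0, "gripper": 0.0},
    {"dx": 0.04, "dy": 0.6, "dz": 0.0, "spin": 0.0, "gripper": 0.0},
    {"dx": 0.04, "dy": 0.6, "dz": 0.0, "spin": 0.0, "gripper": 0.0},
    {"dx": 0.04, "dy": 0.6, "dz": 0.0, "spin": 0.0, "gripper": 0.0},
    {"dx": 0.04, "dy": 0.6, "dz": 0.0, "spin": 0.0, "gripper": 0.0},
    {"dx": 0.04, "dy": 0.6, "dz": 0.0, "spin": 0.0, "gripper": 0.0},
    {"dx": 0.04, "dy": 0.6, "dz": 0.0, "spin": 0.0, "gripper": 0.0},
    {"dx": 0.03, "dy": 0.4, "dz": 0.0, "spin": 0.0, "gripper": 0.0}
  ]
}}

```text
time: 10.8
ee_pos: [530.3, 37.1, 28.0]
tcp_rot: [[0.998, -0.07, 0.003], [-0.07, -0.998, -0.001], [0.003, 0.001, -1.0]]
contact_force: [-0.4, -1.1, 9.2]
grip_width: 0.1
gripper_force: 4.5
```

```bash
python3 edge.py
```

```text
[530.32624518  37.66376273  27.98250065] [-0.2524782  -0.16981532  7.84511439]
caps [[248.3, 190.2], [265.9, 190.0], [283.6, 190.8]]
```

About 57 mm remain. I'll press slightly deeper, advance, then creep up to the stop.

Call:
{"method": "send_rows", "body": {
  "commands": [
    {"dx": 0.03, "dy": 0.4, "dz": -0.03, "spin": 0.0, "gripper": 0.0},
    {"dx": 0.04, "dy": 0.6, "dz": -0.03, "spin": 0.0, "gripper": 0.0},
    {"dx": 0.04, "dy": 0.6, "dz": 0.0, "spin": 0.0, "gripper": 0.0},
    {"dx": 0.04, "dy": 0.6, "dz": 0.0, "spin": 0.0, "gripper": 0.0},
    {"dx": 0.04, "dy": 0.6, "dz": 0.0, "spin": 0.0, "gripper": 0.0},
    {"dx": 0.04, "dy": 0.6, "dz": 0.0, "spin": 0.0, "gripper": 0.0},
    {"dx": 0.04, "dy": 0.6, "dz": 0.0, "spin": 0.0, "gripper": 0.0},
    {"dx": 0.03, "dy": 0.4, "dz": 0.0, "spin": 0.0, "gripper": 0.0}
  ]
}}

```text
time: 11.65
ee_pos: [532.3, 62.1, 27.5]
tcp_rot: [[0.999, -0.042, 0.004], [-0.042, -0.999, 0.015], [0.003, -0.015, -1.0]]
contact_force: [-1.5, -1.6, 9.4]
grip_width: -0.0
gripper_force: 4.7
```

Call:
{"method": "send_rows", "body": {
  "commands": [
    {"dx": 0.02, "dy": 0.2, "dz": 0.0, "spin": 0.0, "gripper": 0.0},
    {"dx": 0.01, "dy": 0.2, "dz": 0.0, "spin": 0.0, "gripper": 0.0},
    {"dx": 0.01, "dy": 0.15, "dz": 0.0, "spin": 0.0, "gripper": 0.0},
    {"dx": 0.01, "dy": 0.15, "dz": 0.0, "spin": 0.0, "gripper": 0.0}
  ]
}}

```text
time: 12.05
ee_pos: [532.6, 65.6, 27.4]
tcp_rot: [[0.999, -0.037, 0.004], [-0.037, -0.999, 0.017], [0.003, -0.017, -1.0]]
contact_force: [-0.8, 0.0, 9.5]
grip_width: 0.2
gripper_force: 4.7
```

```bash
python3 edge.py
```

```text
[532.57418412  65.70877852  27.44112665] [-1.52830515 -1.40889059  8.87746756]
caps [[262.9, 190.4], [280.4, 190.4], [298.2, 190.9]]
```

The tool lagged, and the yaw slipped from −0.07 to −0.037. Joint 6 is probably at its limit, and a positive spin would relieve it. I'll check.

```bash
python3 -c "
from bench import arm
print(arm.sense()['joint_positions'])"
```

```text
[-0.03755474  0.36269189 -0.35836065  0.84652643  0.017601    3.14066415]
```

Call:
{"method": "send_rows", "body": {
  "commands": [
    {"dx": 0.0, "dy": 0.0, "dz": 0.0, "spin": 0.03, "gripper": 0.0}
  ]
}}

```text
time: 12.2
ee_pos: [532.6, 65.7, 27.4]
tcp_rot: [[1.0, -0.006, 0.003], [-0.006, -1.0, 0.018], [0.003, -0.018, -1.0]]
contact_force: [-0.8, -0.1, 9.9]
grip_width: 0.0
gripper_force: 4.7
```

That confirms it. Spinning another 0.12 will give joint 6 room.

Call:
{"method": "send_rows", "body": {
  "commands": [
    {"dx": 0.0, "dy": 0.0, "dz": 0.0, "spin": 0.03, "gripper": 0.0},
    {"dx": 0.0, "dy": 0.0, "dz": 0.0, "spin": 0.03, "gripper": 0.0},
    {"dx": 0.0, "dy": 0.0, "dz": 0.0, "spin": 0.03, "gripper": 0.0},
    {"dx": 0.0, "dy": 0.0, "dz": 0.0, "spin": 0.03, "gripper": 0.0}
  ]
}}

```text
time: 12.6
ee_pos: [532.6, 65.8, 27.4]
tcp_rot: [[0.993, 0.114, 0.001], [0.114, -0.993, 0.018], [0.003, -0.017, -1.0]]
contact_force: [-0.6, 0.0, 10.1]
grip_width: 0.1
gripper_force: 4.7
```

Call:
{"method": "send_rows", "body": {
  "commands": [
    {"dx": 0.02, "dy": 0.3, "dz": 0.0, "spin": 0.0, "gripper": 0.0},
    {"dx": 0.03, "dy": 0.4, "dz": 0.0, "spin": 0.0, "gripper": 0.0},
    {"dx": 0.03, "dy": 0.4, "dz": 0.0, "spin": 0.0, "gripper": 0.0},
    {"dx": 0.03, "dy": 0.4, "dz": 0.0, "spin": 0.0, "gripper": 0.0},
    {"dx": 0.02, "dy": 0.3, "dz": 0.0, "spin": 0.0, "gripper": 0.0},
    {"dx": 0.01, "dy": 0.2, "dz": 0.0, "spin": 0.0, "gripper": 0.0},
    {"dx": 0.01, "dy": 0.2, "dz": 0.0, "spin": 0.0, "gripper": 0.0}
  ]
}}

```text
time: 13.3
ee_pos: [534.4, 87.7, 27.6]
tcp_rot: [[0.994, 0.113, 0.002], [0.113, -0.993, 0.017], [0.004, -0.017, -1.0]]
contact_force: [-0.4, -1.7, 9.9]
grip_width: -0.1
gripper_force: 4.7
```

```bash
python3 edge.py;python3 -c "
from bench import arm
print(arm.sense()['joint_positions'])"
```

```text
[534.42583823  88.04605119  27.55761153] [-0.91413831 -0.32969     9.25537544]
caps [[274.3, 190.7], [292.0, 190.5], [309.7, 190.8]]
[ 0.00446072  0.37192777 -0.34379656  0.85315526  0.01760981  3.03247967]
```

Call:
{"method": "send_rows", "body": {
  "commands": [
    {"dx": 0.01, "dy": 0.15, "dz": 0.0, "spin": 0.0, "gripper": 0.0},
    {"dx": 0.01, "dy": 0.15, "dz": 0.0, "spin": 0.0, "gripper": 0.0},
    {"dx": 0.01, "dy": 0.1, "dz": 0.0, "spin": 0.0, "gripper": 0.0}
  ]
}}

```text
time: 13.65
ee_pos: [534.7, 91.7, 27.6]
tcp_rot: [[0.994, 0.113, 0.002], [0.113, -0.993, 0.017], [0.004, -0.017, -1.0]]
contact_force: [-0.9, -0.9, 9.3]
grip_width: 0.2
gripper_force: 4.7
```

Call:
{"method": "send_rows", "body": {
  "commands": [
    {"dx": 0.01, "dy": 0.15, "dz": 0.0, "spin": 0.0, "gripper": 0.0},
    {"dx": 0.01, "dy": 0.15, "dz": 0.0, "spin": 0.0, "gripper": 0.0},
    {"dx": 0.0, "dy": 0.0, "dz": 0.0, "spin": 0.0, "gripper": 0.0}
  ]
}}

```text
time: 13.95
ee_pos: [534.9, 94.0, 27.5]
tcp_rot: [[0.994, 0.113, 0.002], [0.113, -0.994, 0.016], [0.004, -0.015, -1.0]]
contact_force: [-0.1, -2.7, 9.1]
grip_width: -0.2
gripper_force: 4.7
```

```bash
python3 edge.py
```

```text
[534.93191731  93.99918087  27.52706835] [-0.31962802 -2.45680981  9.53208102]
caps [[277.4, 190.7], [295.1, 190.6], [312.9, 190.8]]
```

Fy has risen to −2.7 N and the arm is lagging its command, so this is probably the stop. I'll creep further and see whether the caps still move.

Call:
{"method": "send_rows", "body": {
  "commands": [
    {"dx": 0.01, "dy": 0.1, "dz": 0.0, "spin": 0.0, "gripper": 0.0},
    {"dx": 0.01, "dy": 0.1, "dz": 0.0, "spin": 0.0, "gripper": 0.0},
    {"dx": 0.0, "dy": 0.0, "dz": 0.0, "spin": 0.0, "gripper": 0.0}
  ]
}}

```text
time: 14.3
ee_pos: [535.0, 95.2, 27.5]
tcp_rot: [[0.994, 0.112, 0.001], [0.112, -0.994, 0.014], [0.003, -0.014, -1.0]]
contact_force: [-0.3, -5.8, 9.9]
grip_width: 0.0
gripper_force: 4.7
```

```bash
python3 edge.py
```

```text
[535.07073018  95.19385421  27.48035419] [-0.64754356 -5.56385579  9.27651221]
caps [[277.4, 190.7], [295.1, 190.6], [312.9, 190.8]]
```

Call:
{"method": "send_rows", "body": {
  "commands": [
    {"dx": 0.01, "dy": 0.15, "dz": 0.0, "spin": 0.0, "gripper": 0.0},
    {"dx": 0.01, "dy": 0.15, "dz": 0.0, "spin": 0.0, "gripper": 0.0},
    {"dx": 0.0, "dy": 0.0, "dz": 0.0, "spin": 0.0, "gripper": 0.0}
  ]
}}

```text
time: 14.65
ee_pos: [535.4, 98.1, 27.5]
tcp_rot: [[0.994, 0.112, 0.002], [0.112, -0.994, 0.014], [0.003, -0.014, -1.0]]
contact_force: [-0.3, -5.5, 9.7]
grip_width: 0.0
gripper_force: 4.7
```

```bash
python3 edge.py
```

```text
[535.35993377  98.09874804  27.51385477] [-0.50589877 -5.34934916  9.07382871]
caps [[277.4, 190.7], [295.1, 190.6], [312.9, 190.8]]
```

The caps hold still while the fingers slip at 5.5 N, so the carriage is against the stop. I'll release straight up.

Call:
{"method": "send_rows", "body": {
  "commands": [
    {"dx": 0.0, "dy": 0.0, "dz": 0.15, "spin": 0.0, "gripper": 0.0},
    {"dx": 0.0, "dy": 0.0, "dz": 0.2, "spin": 0.0, "gripper": 0.0},
    {"dx": 0.0, "dy": 0.0, "dz": 0.3, "spin": 0.0, "gripper": 0.0},
    {"dx": 0.0, "dy": 0.0, "dz": 0.5, "spin": 0.0, "gripper": 0.0},
    {"dx": 0.0, "dy": 0.0, "dz": 1.5, "spin": 0.0, "gripper": 0.0},
    {"dx": 0.0, "dy": 0.0, "dz": 3.0, "spin": 0.0, "gripper": 0.0},
    {"dx": 0.0, "dy": 0.0, "dz": 3.0, "spin": 0.0, "gripper": 0.0},
    {"dx": 0.0, "dy": 0.0, "dz": 3.0, "spin": 0.0, "gripper": 0.0}
  ]
}}

```text
time: 15.5
ee_pos: [532.7, 100.1, 143.1]
tcp_rot: [[0.994, 0.113, -0.004], [0.114, -0.993, 0.018], [-0.002, -0.018, -1.0]]
contact_force: [0.2, -0.1, -0.0]
grip_width: 0.1
gripper_force: 0.0
```

```bash
python3 edge.py; python3 - <<'E'
from h import *
a=cv2.imread("pics/scene_last.png")[140:220,230:370];b=arm.read_camera("side")[170:320,180:330][:,:,::-1]
c=np.zeros((400,800,3),np.uint8);c[:229,:400]=cv2.resize(a,(400,229),interpolation=2);c[:400,400:]=cv2.resize(b,(400,400),interpolation=2)
cv2.imwrite("pics/fin.png",c)
E
```

```text
[535.67778961 100.26529687 148.48652791] [ 2.38358106 -0.29042952  2.56182972]
caps [[277.4, 190.7], [295.2, 190.6], [312.9, 190.8]]
```

View pics/fin.png

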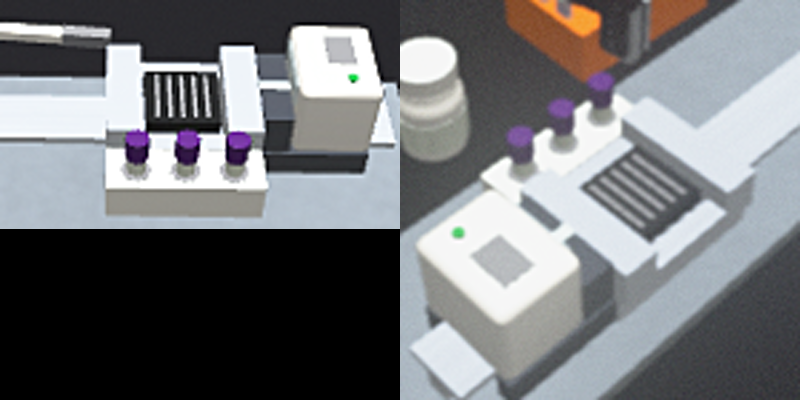

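The final view shows the carriage's leading shoulder flush against the stop (scene crop about (262,95), no gap). The pad is up, and the gripper is clear of everything.

```bash
python3 -c "
from bench import arm
print(arm.job_done())"
```

```text
the job is handed in; nothing more can be done
None
```

I pushed the carriage with its pad pressed until it rested against the marked stop, then let the pad up so the clamp holds it, and handed the job in at about 15.6 s; the last pictures showed no gap at the stop, and no verdict came back.

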